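# Slide a used glass plate through the waste bin's self-closing flap

### The job

Throw away the used glass plate that lies on the deck of the waste bin: press the bin's self-closing flap down with one fingertip, hold it open, and with the other finger push the plate over the edge so that it drops inside; then take the hand away and let the flap close. The plate is brittle: slide it gently along the deck, never pick it up and never push it onto the closed flap. Leave everything else where it stands.

Things in the scene. Friction and masses are not known exactly. Their poses are not given: they have to be found in the camera images.
- bin: the bench-top glass-waste bin, fixed: a white box 230 mm deep (its x) by 340 wide (its y), hollow, with a flat stainless deck 150 mm above the bench (sheet 8 thick) and a rim 8 high, 3 thick, round the deck's edges. Origin: centre of its underside, on the bench; x points away from its drawer front; dark carrying handles stick out 22 mm from its two y sides.
- lip (a point): the middle of the +y edge of the mouth in the deck, level with the deck (bin frame 0, -35, 150 mm): the edge over which the plate goes, along the bin's -y. The mouth is a 100 x 100 mm opening, x -50 to 50 and y -135 to -35 mm in the bin frame, filled flush by the flap.
- flap (a joint): the flap, a steel sheet 96 x 95 mm, 4 thick, upper face 1 mm below the deck, hinged on the mouth's edge away from the lip (bin y = -135 mm, axis along bin x). Value in rad: 0 closed, grows as its free edge at the lip swings down into the bin, stop at 1.25. A spring closes it: about 0.07 N m to start it (0.9 N near the free edge), 0.15 N m at 1 rad. The plate's weight does not open it.
- flap_press (a point): the middle of the black rubber strip (70 x 16 mm) on the flap's upper face, 83 mm from the hinge and 17 from the lip; moves with the flap.
- plate: the used plate, brittle: a flat rectangle of glass with a white layer and rows of dark bands, 60 mm (its x) by 40 (its y), 6 thick, about 28 g, lying layer up on the deck with its near side 15 to 60 mm from the lip. Its 60 mm sides are parallel to the lip within 0.3 rad. Origin: centre of its underside; z up.
- vial_a: a small capped sample vial, 15 mm across, 45 tall, standing on the bin's deck; leave it alone. Origin: centre of its underside, z up.
- vial_b: a small capped sample vial, 15 mm across, 45 tall, standing on the bin's deck; leave it alone. Origin: centre of its underside, z up.
- jar: a low glass jar with a white lid, 37 mm across, 32 tall, standing on the bin's deck; leave it alone. Origin: centre of its underside, z up.
- bottle: a brown reagent bottle, 68 mm across, 150 tall, on the bench; leave it alone. Origin: centre of its underside, z up.
- beaker: a glass beaker, 72 mm across, 82 tall, on the bench; leave it alone. Origin: centre of its underside, z up.
- rack: a white plastic rack, 110 x 130 mm, with four clean white-coated glass plates on edge, 108 tall, on the bench; leave it alone. Origin: centre of its underside, z up.
- carton: a small carton, 122 x 72 mm, 49 tall, on the bench; leave it alone. Origin: centre of its underside, z up.
- spatula: a lab spatula, 170 mm long, lying on the bench; leave it alone. Origin: centre of its underside.
Things that resemble listed ones, but are neither listed nor needed, are in the scene too. What is meant by the plate is not pink, and is the larger of those in its own colour.

How it is judged (in metres and radians):
On the way, in this order (a step that is already met when the one before it is completed fails the run):
1. a fingertip has pushed the flap open while the plate still lies on the deck (value of joint flap above 0.2 rad and contact force between the fingers and flap above 0.2 N and z of plate in the frame of bin above 0.146 m and y of plate in the frame of bin above -0.03 m), for 0.1 s.
2. with the flap held open by one finger, another finger pushes the plate over the edge (value of joint flap above 0.2 rad and contact force between the fingers and flap above 0.2 N and contact force between the fingers and plate above 0.03 N and y of plate in the frame of bin below -0.03 m), for 0.04 s.
3. the plate has dropped through the mouth while a finger still holds the flap (value of joint flap above 0.2 rad and contact force between the fingers and flap above 0.2 N and z of plate in the frame of bin below 0.12 m), for 0.05 s.
At the end, for the whole second after the job is handed in: The plate lies at rest inside the bin, at least 60 mm below the deck, and the flap has closed by itself (under 0.06 rad) (z of plate in the frame of bin between 0 and 0.09 m and x of plate in the frame of bin between -0.115 and 0.115 m and y of plate in the frame of bin between -0.17 and 0.17 m and value of joint flap below 0.06 rad and linear speed of plate below 0.03 m/s); the robot touches nothing.
It fails at once if the plate is lifted more than 12 mm off the deck (z of plate in the frame of bin above 0.162 m).
It fails at once if the plate is pushed onto the closed flap (more than 13 mm past the edge of the mouth while the flap is open less than 0.12 rad) (y of plate in the frame of bin below -0.028 m and value of joint flap below 0.12 rad and z of plate in the frame of bin above 0.12 m).
It fails at once if the brittle plate is pressed with more than 15 N (contact force between the fingers and plate above 15 N).
It fails at once if another object is moved more than 20 mm or knocked over (distance of any of vial_a, vial_b, jar, bottle, beaker, rack, carton, spatula from where it was at the start of the episode above 0.02 m or angle between any of vial_a, vial_b, jar, bottle, beaker, rack, carton's own z axis and vertical above 0.4 rad).
It also fails if it takes over 45 s, if anything falls off the work surface, if the arm or the gripper's body presses on something with over 40 N, if the wrist force passes 120 N, or if a joint passes its speed limit or range.

### The arm

A 6-joint arm with a two-finger parallel gripper is mounted at the origin on the work surface. World frame = base frame: x ahead of the robot, y to its left, z up, the work surface at z = 0. Lengths are in mm, angles in rad, forces in N, time in s.
With the tool pointing down it reaches from about 275 to 1000 mm from the base axis. Payload 8.4 kg.
Tool frame: the origin (TCP) lies midway between the tips of the shut fingers; the grasp point (between the pads) lies 19 mm behind it; z points along the fingers, y is the line along which they close (so a half turn about z gives the same grasp; the last joint's range is limited). The gripper opens to 85 mm and grips with 20 to 120 N. Pads are 22 mm wide; open, the fingers measure 114 mm over their backs; the gripper's body (76 mm by 85 mm) begins 54 mm behind the grasp point. The pads swing forward as they close: fully open they stand 13 mm farther back than shut.
Start: joints at [-1.246, 0.353, 1.633, -0, 1.155, -0.002], TCP at [200.632, -591.924, 203.981] pointing down, gripper open.
Joint ranges: [-2.63, 2.63], [-0.92, 2.1], [0.06, 2.66], [-1.3, 4.44], [0, 2.69], [-3.02, 3.02]. Speed limits (rad/s): [2.22, 2.22, 2.79, 3.14, 3.14, 3.14].

### API

Orientations are given as [roll, pitch, yaw] about the fixed x, y, z axes, in that order (R = Rz(yaw) Ry(pitch) Rx(roll)).
In Python, from rig import r, imaging gives the robot as it stands. The module is installed in compiled form; this text tells all that it offers.
- The arm moves only by the tool arm_command, never from a script. Its argument "deltas" is a list of rows, each an object of numbers: "hand": the finger opening in mm, from 0 to 85.4; "tx", "ty", "tz": the shift along the tool's x, y, z in mm; "wx", "wy", "wz": the turn, a rotation vector about the tool's x, y, z in rad. A call has 1 to 8 rows; each row shifts and turns the commanded pose from where the row before left it, along the tool's axes as they then stand; what a row does not reach is not made up. A row lasts 1/8 s, in which the tool goes at most 62.5 mm and 10.7 degrees, less where a joint would pass 70% of its speed; a pose out of reach is approached as far as the arm can. A call with a gripper value outside its range is refused whole. The fingers move at their own pace and stop on an object; "squeeze" is the grip in N (left out, the last holds). Time passes only in rows, so rows that do not move let the fingers close. It gives the time, the measured TCP pose, the force, the opening and the grip force at its end, in the units of the state.
- r.sense(): the state, without advancing time (a new reading comes with each control period).
- imaging.grab_frame(name): name is "scene" or "top" or "wrist"; returns a dict with "image" (420x560x3 uint8, red, green, blue), "mtx" (3x3 intrinsics, pixels), "world_to_cam" (4x4, takes a point from world to camera coordinates). Camera axes: x right, y up, looking along -z (the intrinsics and any distortion apply to the point x, -y, -z); pixel columns grow to the right and rows downward; lengths in mm; the calibration is good to about 2 mm. A picture is of the moment at which its call begins. There is no depth.
- r.sign_off(): hands the job in; it is judged then, once.
The state is a dict: "clock": time; "qpos": joint angles; "qvel": joint speeds; "joint_efforts": joint torques, N m; "eef_pos": TCP position; "tcp_rot": TCP orientation; "contact_force": force on the tool from outside, world axes, zero at the start; "wrist_torque": the same for the moment, N m; "opening": opening from 0.0 (shut) to 1.0 (fully open); "grasp_force": force on a finger pad.
Only numpy, scipy, OpenCV 4.12 (cv2) and the standard library are available. Lean on these libraries where they do the work, as an engineer would, in place of code of your own. Each camera call takes 0.05 s, during which the arm holds its last target. There are 200 camera calls.

## Working session

There is one attempt and no reset: what is moved stays moved. The work goes in short steps, Python scripts to look and compute and a tool call to move; the robot and the scene stay as the last step left them, time stands still between calls to the robot, and variables do not carry over. Pictures are saved under pics/ and viewed, at most 10 in all, crops included, and the job is handed in when it is done.

Besides the shell and the picture viewer there is one more tool, called after "Request:" as name(argument=value, ...), one argument or row to a line, values as JSON. arm_command: Moves the arm, as the interface text tells. Its arguments: {"type":"object","properties":{"deltas":{"type":"array"},"squeeze":{"type":"number"}},"required":["deltas"]}

```bash
mkdir -p pics
cat > h.py <<'E'
import numpy as np, cv2
def grab(name,fn=None):
    from rig import imaging
    f=imaging.grab_frame(name); 
    np.savez('%s.npz'%name,**f)
    if fn: cv2.imwrite('pics/'+fn,f['image'][:,:,::-1])
    return f
def load(name): return dict(np.load('%s.npz'%name))
def ray(f,px,z):
    K=f['mtx'];T=f['world_to_cam'];R=T[:3,:3];c=-R.T@T[:3,3]
    d=np.linalg.inv(K)@np.array([px[0],px[1],1.]); d=R.T@(d*[1,-1,-1])
    return c+d*(z-c[2])/d[2]
def proj(f,p):
    q=f['world_to_cam'][:3]@np.append(p,1); q=f['mtx']@(q*[1,-1,-1]); return q[:2]/q[2]
E
python3 - <<'E'
from h import *
from rig import r
a=grab('scene','s.png');b=grab('top','t.png')
print(r.sense()); 
for f in(a,b):
    T=f['world_to_cam'];print(-T[:3,:3].T@T[:3,3],f['mtx'])
E
```

```text
{'clock': 0.1, 'qpos': array([-1.24639321e+00,  3.53564555e-01,  1.63407949e+00,  1.86488588e-05,
        1.15520218e+00, -2.37929333e-03]), 'qvel': array([ 0.0006708 , -0.00202933, -0.00067126,  0.00033202, -0.00029148,
        0.00083716]), 'joint_efforts': array([-6.92785088e-04, -6.06353831e+01, -3.42820394e+01, -1.09305913e-05,
        3.99096723e-03, -1.75850555e-06]), 'eef_pos': array([ 200.49075467, -591.47029774,  203.33728986]), 'tcp_rot': array([-3.14033913e+00, -2.00345081e-05,  3.26774862e-01]), 'contact_force': array([0.23629799, 0.29112868, 0.32852091]), 'wrist_torque': array([-0.03952927,  0.02105736,  0.002208  ]), 'grasp_force': 0.0, 'opening': 1.00084171074604}
[1390.88734318 -313.07787698  710.71624649] [[406.79445513   0.         273.97091378]
 [  0.         406.79445513 210.32727255]
 [  0.           0.           1.        ]]
[ 397.0441777    -3.36446441 1370.8356475 ] [[459.13417404   0.         277.6755049 ]
 [  0.         459.13417404 211.92934397]
 [  0.           0.           1.        ]]
```

View pics/s.png

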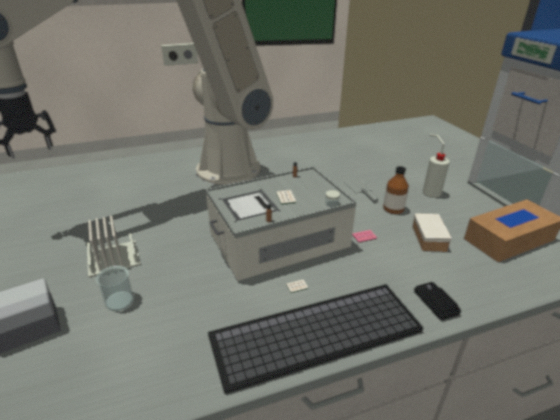

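View pics/t.png

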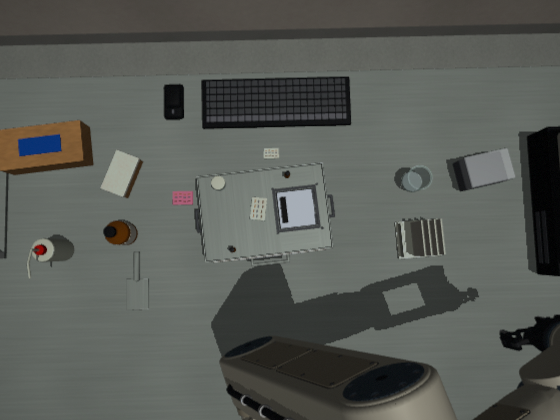

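The scene view shows the bin at about (280,220): flap with the black strip at (262,203), banded plate on the deck at (287,197). In the top view the plate is at (259,208) and the strip at (284,209).

Things that could be taken for the plate (top-view pixels):
- the deck plate at (259,208)
- the white bench plate at (271,153), which is smaller
- the pink bench plate at (182,198)

I choose the one on the deck and will check it in a crop.

Run:
```python
from h import *
f=load('top');im=f['image'];g=cv2.cvtColor(im,cv2.COLOR_RGB2GRAY);hsv=cv2.cvtColor(im,cv2.COLOR_RGB2HSV)
c=im[135:275,175:345];cv2.imwrite('pics/c.png',cv2.resize(c[:,:,::-1],None,fx=4,fy=4,interpolation=cv2.INTER_CUBIC))
def comps(m,x0,y0,x1,y1,z,n):
    w=np.zeros_like(m);w[y0:y1,x0:x1]=m[y0:y1,x0:x1]
    for k in cv2.findContours(w,cv2.RETR_EXTERNAL,cv2.CHAIN_APPROX_NONE)[0]:
        if len(k)<8: continue
        p=np.array([ray(f,q,z)[:2] for q in k[:,0].astype(float)],np.float32)
        print(n,cv2.boundingRect(k),cv2.minAreaRect(p))
b=((g>165)*255).astype(np.uint8)
b=cv2.morphologyEx(b,cv2.MORPH_CLOSE,np.ones((3,3)))
comps(b,245,190,273,225,156,'plate');comps(b,260,145,285,162,6,'bench')
d=((g<50)*255).astype(np.uint8)
comps(d,200,165,330,262,150,'dark')
print(g[208,240:330]); print(g[175:250,300])
```

```text
plate (251, 198, 16, 22) ((514.0387573242188, 37.183231353759766), (36.84989929199219, 54.99089431762695), 82.63751220703125)
bench (264, 149, 15, 9) ((695.2023315429688, -0.7028465270996094), (42.22467803955078, 24.509780883789062), 88.57351684570312)
dark (229, 247, 7, 5) ((408.2551574707031, 108.78633880615234), (15.039107322692871, 11.166199684143066), 43.817787170410156)
dark (280, 197, 8, 26) ((510.0247497558594, -30.855257034301758), (67.21261596679688, 13.115434646606445), 5.074333667755127)
dark (284, 171, 6, 7) ((606.0302124023438, -41.91278839111328), (13.42567253112793, 15.322474479675293), 43.172691345214844)
[123 125 123 122 125 126 127 127 128 126 134 165 171 171 164 169 169 163
 155 166 169 169 145 164 168 168 139 128 125 129 127 128 129 119  74  63
  62  74  90 163  96  35  21  20  20  21  72 161 174 173 173 173 173 173
 172 173 173 173 173 172 173 172 172 173 173 173 172 173 172 173 173 172
 173 172  83  59  63  63  99 128 133 132 131 132 134 130 130  86  92 106]
[123 122 124 125 125 124 127 128 127 126 109  78  62  82  70 136 173 173
 173 173 173 174 173 173 173 173 172 173 173 173 173 173 173 173 173 173
 173 173 173 173 174 173 173 172 173 173 173 173 173 173 158 113  69  64
  73 119 138 138 137 134 135 137 135 136 137 138 138 137 138 139 138 138
 139 138 110]
```

View pics/c.png

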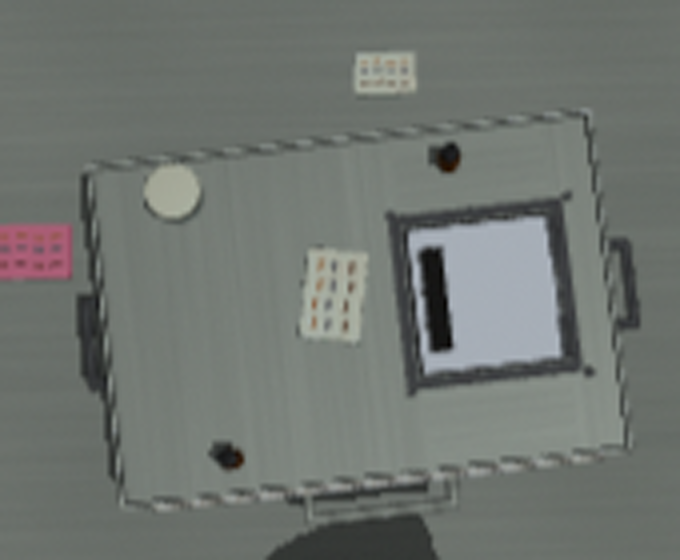

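The crop shows the banded plate (4x crop, centre (334,295)) lying on the deck, long side near-parallel to the lip and larger than the bench plate at (385,72). I measure it as 55x37 mm at world (514,37), yaw -0.13, against 42x24 mm for the bench one.

The bin origin is about (505,21) with yaw about 0.10. In the bin frame the plate is at about (10,15) with relative yaw -0.23. 

My plan:
1. Straddle plate and lip with the open hand.
2. Slide the plate nearer the lip.
3. Tilt about the rear finger so the other finger opens the flap.
4. Push the plate in.

Request:
arm_command(
  deltas=[
    {"tz": -20, "wz": 0.115, "hand": 85},
    {"tz": -20, "wz": 0.114, "hand": 85},
    {"tx": 25, "ty": -39},
    {"tx": 25, "ty": -39},
    {"tx": 25, "ty": -39},
    {"tx": 25, "ty": -39},
    {"tx": 25, "ty": -39},
    {"tx": 25, "ty": -39},
  ],
)

```text
schema error: expected keys hand, tx, ty, tz, wx, wy, wz
```

Request:
arm_command(
  deltas=[
    {"tx": 25, "ty": -39},
    {"tx": 25, "ty": -39},
    {"tx": 25, "ty": -39},
    {"tx": 25, "ty": -39},
    {"tx": 25, "ty": -39},
    {"tx": 25, "ty": -39},
    {"tx": 25, "ty": -39},
    {"ty": 0},
  ],
)

```text
schema error: expected keys hand, tx, ty, tz, wx, wy, wz
```

All seven keys are needed in every row.

Request:
arm_command(
  deltas=[
    {"hand": 85, "tx": 0, "ty": 0, "tz": -20, "wx": 0, "wy": 0, "wz": 0.115},
    {"hand": 85, "tx": 0, "ty": 0, "tz": -20, "wx": 0, "wy": 0, "wz": 0.114},
    {"hand": 85, "tx": 25, "ty": -39, "tz": 0, "wx": 0, "wy": 0, "wz": 0},
    {"hand": 85, "tx": 25, "ty": -39, "tz": 0, "wx": 0, "wy": 0, "wz": 0},
    {"hand": 85, "tx": 25, "ty": -39, "tz": 0, "wx": 0, "wy": 0, "wz": 0},
    {"hand": 85, "tx": 25, "ty": -39, "tz": 0, "wx": 0, "wy": 0, "wz": 0},
    {"hand": 85, "tx": 25, "ty": -39, "tz": 0, "wx": 0, "wy": 0, "wz": 0},
    {"hand": 85, "tx": 25, "ty": -39, "tz": 0, "wx": 0, "wy": 0, "wz": 0},
  ],
)

```text
clock: 1.1
eef_pos: [327.4, -342.9, 243.8]
tcp_rot: [-3.141, 0.0, 0.098]
contact_force: [0.4, 0.5, 0.5]
opening: 0.998
grasp_force: 0.0
```

Request:
arm_command(
  deltas=[
    {"hand": 85, "tx": 25, "ty": -39, "tz": 0, "wx": 0, "wy": 0, "wz": 0},
    {"hand": 85, "tx": 25, "ty": -39, "tz": 0, "wx": 0, "wy": 0, "wz": 0},
    {"hand": 85, "tx": 25, "ty": -39, "tz": 0, "wx": 0, "wy": 0, "wz": 0},
    {"hand": 85, "tx": 25, "ty": -39, "tz": 0, "wx": 0, "wy": 0, "wz": 0},
    {"hand": 85, "tx": 25, "ty": -39, "tz": 0, "wx": 0, "wy": 0, "wz": 0},
    {"hand": 85, "tx": 25, "ty": -39, "tz": 0, "wx": 0, "wy": 0, "wz": 0},
    {"hand": 85, "tx": 25, "ty": -39, "tz": 0, "wx": 0, "wy": 0, "wz": 0},
    {"hand": 85, "tx": 0, "ty": 0, "tz": 0, "wx": 0, "wy": 0, "wz": 0},
  ],
)

```text
clock: 2.1
eef_pos: [475.4, -53.3, 243.7]
tcp_rot: [-3.141, 0.0, 0.101]
contact_force: [-0.3, -0.5, -0.2]
opening: 0.995
grasp_force: 0.0
```

Request:
arm_command(
  deltas=[
    {"hand": 85, "tx": 23, "ty": -36, "tz": 0, "wx": 0, "wy": 0, "wz": 0},
    {"hand": 85, "tx": 24, "ty": -36, "tz": 0, "wx": 0, "wy": 0, "wz": 0},
    {"hand": 85, "tx": 0, "ty": 0, "tz": 0, "wx": 0, "wy": 0, "wz": 0},
    {"hand": 85, "tx": 0, "ty": 0, "tz": 0, "wx": 0, "wy": 0, "wz": 0},
  ],
)

```text
clock: 2.6
eef_pos: [513.6, 19.8, 243.6]
tcp_rot: [3.141, 0.001, 0.098]
contact_force: [-0.9, -0.0, -0.4]
opening: 0.993
grasp_force: 0.0
```

Run:
```python
from h import *
from rig import r
f=grab('wrist','w.png');s=r.sense();print(s['eef_pos'],s['tcp_rot'])
T=f['world_to_cam'];print(-T[:3,:3].T@T[:3,3])
O=np.array([505,21,0]);c,s=np.cos(.1),np.sin(.1)
R=np.array([[c,-s,0],[s,c,0],[0,0,1]])
for n,p in dict(lip0=(0,-35,150),lipA=(50,-35,150),lipB=(-50,-35,150),m=(50,-135,150),strip=(0,-52,149),plate=(10,15,156)).items(): print(n,proj(f,O+R@np.array(p)).round())
```

```text
[513.54492486  19.59830607 243.6887299 ] [3.14126634e+00 1.07519882e-03 9.71980047e-02]
[595.88981685  28.66953798 412.40228677]
lip0 [316. 211.]
lipA [318. 149.]
lipB [313. 265.]
m [448. 149.]
strip [336. 210.]
plate [254. 201.]
```

View pics/w.png

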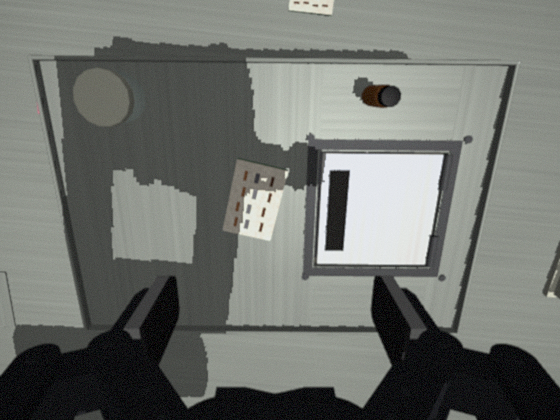

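The wrist view has the plate at (255,200) and the strip at (338,210). My projections were (254,201) and (336,210), so the model is good to about 2 mm. The descent path is clear.

Request:
arm_command(
  deltas=[
    {"hand": 85, "tx": 2, "ty": -3, "tz": 30, "wx": 0, "wy": 0, "wz": 0},
    {"hand": 85, "tx": 0, "ty": 0, "tz": 30, "wx": 0, "wy": 0, "wz": 0},
    {"hand": 85, "tx": 0, "ty": 0, "tz": 25, "wx": 0, "wy": 0, "wz": 0},
    {"hand": 85, "tx": 0, "ty": 0, "tz": 10, "wx": 0, "wy": 0, "wz": 0},
    {"hand": 85, "tx": 0, "ty": 0, "tz": 0, "wx": 0, "wy": 0, "wz": 0},
    {"hand": 85, "tx": 0, "ty": 0, "tz": 0, "wx": 0, "wy": 0, "wz": 0},
  ],
)

```text
clock: 3.4
eef_pos: [516.7, 23.5, 150.0]
tcp_rot: [3.141, -0.002, 0.097]
contact_force: [-0.1, 0.1, -0.1]
opening: 0.996
grasp_force: 0.0
```

Request:
arm_command(
  deltas=[
    {"hand": 85, "tx": 0, "ty": 0, "tz": 2, "wx": 0, "wy": 0, "wz": 0},
    {"hand": 85, "tx": 0, "ty": 0, "tz": 2, "wx": 0, "wy": 0, "wz": 0},
    {"hand": 85, "tx": 0, "ty": 0, "tz": 2, "wx": 0, "wy": 0, "wz": 0},
    {"hand": 85, "tx": 0, "ty": 0, "tz": 0, "wx": 0, "wy": 0, "wz": 0},
    {"hand": 85, "tx": 0, "ty": 0, "tz": 0, "wx": 0, "wy": 0, "wz": 0},
  ],
)

```text
clock: 4.03
eef_pos: [516.0, 23.8, 143.0]
tcp_rot: [3.142, 0.0, 0.098]
contact_force: [0.4, -0.6, 0.2]
opening: 0.998
grasp_force: 0.0
```

Request:
arm_command(
  deltas=[
    {"hand": 85, "tx": 0, "ty": 0, "tz": 2, "wx": 0, "wy": 0, "wz": 0},
    {"hand": 85, "tx": 0, "ty": 0, "tz": 2, "wx": 0, "wy": 0, "wz": 0},
    {"hand": 85, "tx": 0, "ty": 0, "tz": 0, "wx": 0, "wy": 0, "wz": 0},
    {"hand": 85, "tx": 0, "ty": 0, "tz": 0, "wx": 0, "wy": 0, "wz": 0},
  ],
)

```text
clock: 4.53
eef_pos: [516.0, 23.8, 139.0]
tcp_rot: [-3.142, 0.0, 0.098]
contact_force: [0.4, -0.1, 0.3]
opening: 0.998
grasp_force: 0.0
```

Run:
```python
from h import *
f=grab('wrist');g=grab('scene')
a=cv2.resize(f['image'],(560,420));b=cv2.resize(g['image'][160:260,200:360],(560,350),interpolation=cv2.INTER_CUBIC)
cv2.imwrite('pics/d1.png',cv2.resize(np.vstack([a[:,:,::-1],b[:,:,::-1]]),None,fx=.75,fy=.75))
```

```text
(no output)
```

View pics/d1.png

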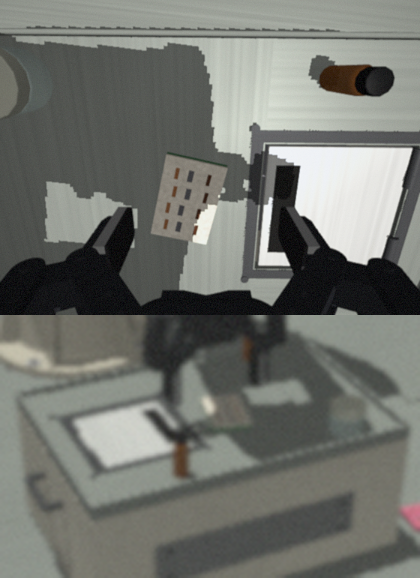

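Run:
```python
from h import *
f=load('wrist');T=np.array([516.,23.8,139])
ax=np.array([np.cos(.098),np.sin(.098),0]);ay=np.array([ax[1],-ax[0],0])
for x in(-11,11):
  for y in(-42.7,42.7): print(x,y,(.75*proj(f,T+ax*x+ay*y+[0,0,13])).round())
P=np.array([ray(f,np.array(p)/.75,156) for p in((168,153),(226,165),(210,243),(151,232))])[:,:2]
d=P-T[:2];print('plate corners in tool xy',(d@np.c_[ax[:2],ay[:2]]).round(1))
for p in((133,207),(133,245)): print((ray(f,np.array(p)/.75,152)-T)@ax,(ray(f,np.array(p)/.75,152)-T)@ay)
for i in (1,2): print('lip',[round(float((ray(f,np.array(p)/.75,150)-T)@ay),1) for p in((262,145),(263,265))])
```

```text
-11 -42.7 [145. 212.]
-11 42.7 [268. 212.]
11 -42.7 [143. 183.]
11 42.7 [271. 183.]
plate corners in tool xy [[ 33.3 -24.2]
 [ 25.3  12.2]
 [-33.7   2.3]
 [-24.6 -38.8]]
-7.185489485685032 -50.81257058142534
-38.53845765143773 -53.67510992818339
lip [35.4, 42.9]
lip [35.4, 42.9]
```

Run:
```python
from h import *
f=load('wrist');im=f['image'].copy()
T=np.array([516.,23.8,139])
ax=np.array([np.cos(.098),np.sin(.098),0]);ay=np.array([ax[1],-ax[0],0])
im=np.clip(im.astype(float)*1.0,0,255); im=(255*(im/255)**.5).astype(np.uint8)
for z,c in((13,(255,0,0)),(23,(0,255,0)),(33,(0,0,255))):
  for y in(-42.7,42.7):
    a,b=[tuple(int(v) for v in proj(f,T+ax*x+ay*y+[0,0,z])) for x in(-11,11)];cv2.line(im,a,b,c,1)
cv2.imwrite('pics/d2.png',cv2.resize(im[190:400,80:480,::-1],(800,420)))
```

```text
(no output)
```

View pics/d2.png

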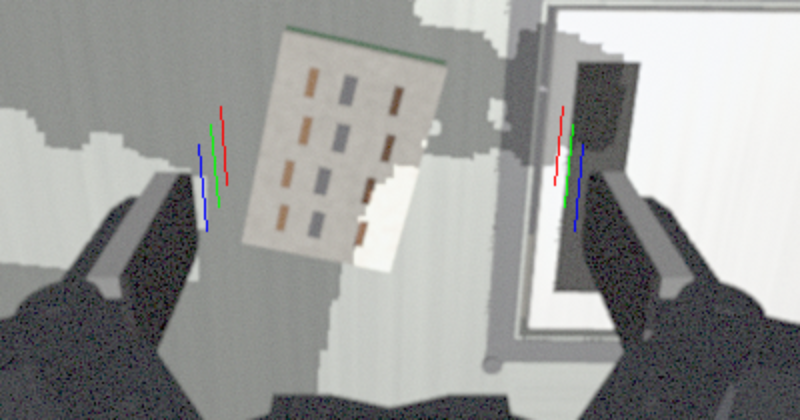

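The open pads show at about (190,175)-(197,235) in the crop, clearly higher than the 13 mm setback predicts. I'll descend by feel.

Request:
arm_command(
  deltas=[
    {"hand": 85, "tx": 0, "ty": 0, "tz": 1.5, "wx": 0, "wy": 0, "wz": 0},
    {"hand": 85, "tx": 0, "ty": 0, "tz": 1.5, "wx": 0, "wy": 0, "wz": 0},
    {"hand": 85, "tx": 0, "ty": 0, "tz": 0, "wx": 0, "wy": 0, "wz": 0},
    {"hand": 85, "tx": 0, "ty": 0, "tz": 0, "wx": 0, "wy": 0, "wz": 0},
  ],
)

```text
clock: 5.12
eef_pos: [516.0, 23.8, 136.0]
tcp_rot: [3.142, 0.0, 0.098]
contact_force: [-0.0, -0.4, -0.3]
opening: 0.996
grasp_force: 0.0
```

Request:
arm_command(
  deltas=[
    {"hand": 85, "tx": 0, "ty": 0, "tz": 1.5, "wx": 0, "wy": 0, "wz": 0},
    {"hand": 85, "tx": 0, "ty": 0, "tz": 1.5, "wx": 0, "wy": 0, "wz": 0},
    {"hand": 85, "tx": 0, "ty": 0, "tz": 0, "wx": 0, "wy": 0, "wz": 0},
    {"hand": 85, "tx": 0, "ty": 0, "tz": 0, "wx": 0, "wy": 0, "wz": 0},
  ],
)

```text
clock: 5.62
eef_pos: [516.0, 23.8, 133.0]
tcp_rot: [-3.142, 0.0, 0.098]
contact_force: [-0.9, -0.3, -0.2]
opening: 1.0
grasp_force: 0.0
```

Request:
arm_command(
  deltas=[
    {"hand": 85, "tx": 0, "ty": 0, "tz": 1.5, "wx": 0, "wy": 0, "wz": 0},
    {"hand": 85, "tx": 0, "ty": 0, "tz": 1.5, "wx": 0, "wy": 0, "wz": 0},
    {"hand": 85, "tx": 0, "ty": 0, "tz": 0, "wx": 0, "wy": 0, "wz": 0},
    {"hand": 85, "tx": 0, "ty": 0, "tz": 0, "wx": 0, "wy": 0, "wz": 0},
  ],
)

```text
clock: 6.12
eef_pos: [516.0, 23.8, 130.0]
tcp_rot: [-3.142, 0.0, 0.098]
contact_force: [0.1, -0.4, 0.8]
opening: 0.996
grasp_force: 0.0
```

Run:
```python
from h import *
from rig import r
f=grab('wrist');g=grab('scene');print(r.sense()['contact_force'])
a=(255*(f['image'][150:400,80:480]/255.)**.6).astype(np.uint8)
b=cv2.resize(g['image'][165:235,205:325],(640,373),interpolation=cv2.INTER_CUBIC);b=(255*(b/255.)**.6).astype(np.uint8)
v=np.zeros((600,640,3),np.uint8);v[:373]=b;v[375:600,:360]=cv2.resize(a,(360,225));cv2.imwrite('pics/d3.png',v[:,:,::-1])
```

```text
[ 0.56832147  0.30674088 -0.66252092]
```

View pics/d3.png

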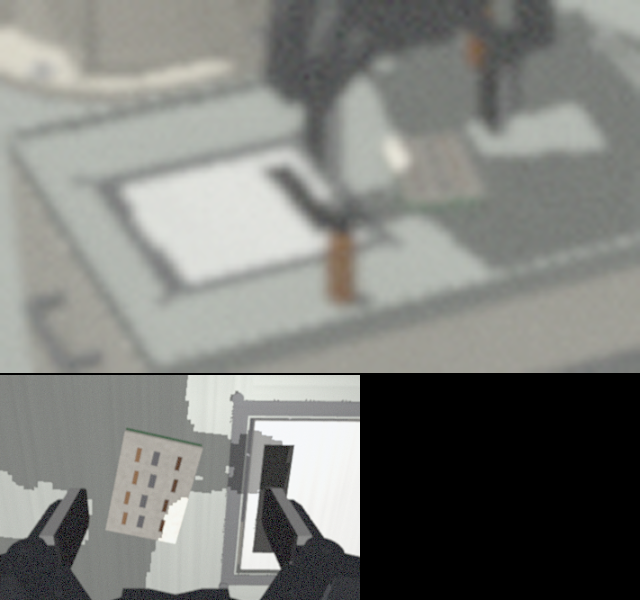

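Run:
```python
from h import *
g=load('scene');f=load('wrist');T=np.array([516.,23.8,130]);ax=np.array([np.cos(.098),np.sin(.098),0]);ay=np.array([ax[1],-ax[0],0])
for px in((296.9,189.4),(266,201)):
  for z in(150,155,160,165,170):
    d=ray(g,px,z)-T;print(px,z,(d@ax).round(1),(d@ay).round(1))
# wrist tip corners
for p in((85,488),(89,520),(263,490),(262,520)):
  q=np.array([80+p[0]/.9,150+(p[1]-375)/.9])
  print(p,[((ray(f,q,z)-T)@np.c_[ax,ay]).round(0).tolist() for z in(145,155,160,165,170)])
```

```text
(296.9, 189.4) 150 -24.3 -60.7
(296.9, 189.4) 155 -16.6 -56.4
(296.9, 189.4) 160 -8.9 -52.1
(296.9, 189.4) 165 -1.3 -47.8
(296.9, 189.4) 170 6.4 -43.5
(266, 201) 150 -4.2 42.9
(266, 201) 155 3.4 46.3
(266, 201) 160 10.9 49.6
(266, 201) 165 18.4 53.0
(266, 201) 170 25.9 56.4
(85, 488) [[-6.0, -52.0], [-0.0, -48.0], [3.0, -47.0], [6.0, -45.0], [9.0, -43.0]]
(89, 520) [[-27.0, -51.0], [-20.0, -48.0], [-16.0, -46.0], [-13.0, -45.0], [-9.0, -43.0]]
(263, 490) [[-7.0, 49.0], [-1.0, 46.0], [2.0, 45.0], [5.0, 43.0], [8.0, 41.0]]
(262, 520) [[-27.0, 51.0], [-20.0, 47.0], [-16.0, 46.0], [-13.0, 44.0], [-9.0, 42.0]]
```

Both views put the open tips about 35–38 mm above the TCP height, so tip z is about 167 now. I keep lowering.

Request:
arm_command(
  deltas=[
    {"hand": 85, "tx": 0, "ty": 0, "tz": 3, "wx": 0, "wy": 0, "wz": 0},
    {"hand": 85, "tx": 0, "ty": 0, "tz": 3, "wx": 0, "wy": 0, "wz": 0},
    {"hand": 85, "tx": 0, "ty": 0, "tz": 2, "wx": 0, "wy": 0, "wz": 0},
    {"hand": 85, "tx": 0, "ty": 0, "tz": 0, "wx": 0, "wy": 0, "wz": 0},
    {"hand": 85, "tx": 0, "ty": 0, "tz": 0, "wx": 0, "wy": 0, "wz": 0},
  ],
)

```text
clock: 6.85
eef_pos: [516.0, 23.8, 122.0]
tcp_rot: [3.142, -0.0, 0.098]
contact_force: [0.4, -0.1, 0.5]
opening: 0.996
grasp_force: 0.0
```

Request:
arm_command(
  deltas=[
    {"hand": 85, "tx": 0, "ty": 0, "tz": 1.5, "wx": 0, "wy": 0, "wz": 0},
    {"hand": 85, "tx": 0, "ty": 0, "tz": 1.5, "wx": 0, "wy": 0, "wz": 0},
    {"hand": 85, "tx": 0, "ty": 0, "tz": 0, "wx": 0, "wy": 0, "wz": 0},
    {"hand": 85, "tx": 0, "ty": 0, "tz": 0, "wx": 0, "wy": 0, "wz": 0},
  ],
)

```text
clock: 7.35
eef_pos: [516.0, 23.8, 119.0]
tcp_rot: [-3.142, 0.0, 0.098]
contact_force: [-0.3, -0.2, 1.1]
opening: 0.995
grasp_force: 0.0
```

Request:
arm_command(
  deltas=[
    {"hand": 85, "tx": 0, "ty": 0, "tz": 1, "wx": 0, "wy": 0, "wz": 0},
    {"hand": 85, "tx": 0, "ty": 0, "tz": 1, "wx": 0, "wy": 0, "wz": 0},
    {"hand": 85, "tx": 0, "ty": 0, "tz": 0, "wx": 0, "wy": 0, "wz": 0},
    {"hand": 85, "tx": 0, "ty": 0, "tz": 0, "wx": 0, "wy": 0, "wz": 0},
  ],
)

```text
clock: 7.85
eef_pos: [516.0, 23.8, 117.0]
tcp_rot: [3.142, -0.0, 0.098]
contact_force: [0.0, 0.4, -0.5]
opening: 0.994
grasp_force: 0.0
```

Request:
arm_command(
  deltas=[
    {"hand": 85, "tx": 0, "ty": 0, "tz": 1, "wx": 0, "wy": 0, "wz": 0},
    {"hand": 85, "tx": 0, "ty": 0, "tz": 1, "wx": 0, "wy": 0, "wz": 0},
    {"hand": 85, "tx": 0, "ty": 0, "tz": 0, "wx": 0, "wy": 0, "wz": 0},
    {"hand": 85, "tx": 0, "ty": 0, "tz": 0, "wx": 0, "wy": 0, "wz": 0},
  ],
)

```text
clock: 8.35
eef_pos: [516.0, 23.8, 115.0]
tcp_rot: [-3.142, 0.0, 0.098]
contact_force: [0.3, 0.5, -0.3]
opening: 0.997
grasp_force: 0.0
```

Run:
```python
from h import *
f=grab('wrist');g=grab('scene')
a=(255*(f['image'][130:400,60:500]/255.)**.6).astype(np.uint8)
b=cv2.resize(g['image'][165:235,215:325],(504,320),interpolation=cv2.INTER_CUBIC);b=(255*(b/255.)**.6).astype(np.uint8)
v=np.zeros((594,504,3),np.uint8);v[:320]=b;v[322:592,:440]=a;cv2.imwrite('pics/d4.png',v[:,:,::-1])
```

```text
(no output)
```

View pics/d4.png

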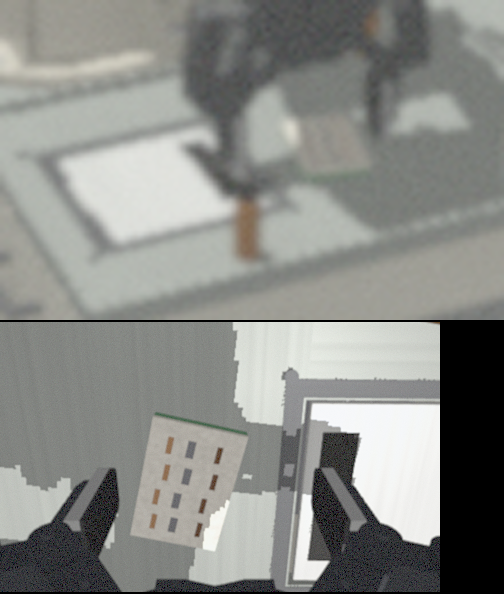

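Run:
```python
from h import *
g=load('scene');f=load('wrist');T=np.array([516.,23.8,115]);ax=np.array([np.cos(.098),np.sin(.098),0]);ay=np.array([ax[1],-ax[0],0])
A=np.c_[ax,ay]
for z in(145,150,155,160): print(z,[((ray(c,p,z)-T)@A).round(0).tolist() for c,p in((g,(296.8,193.9)),(f,(175,276)),(f,(178,308)),(f,(373,276)),(f,(375,308)))])
print('plate',[((ray(f,p,156)-T)@A).round(0).tolist() for p in((215,222),(307,241),(275,357),(191,343))],'lip',[((ray(f,p,150)-T)@A).round(0).tolist() for p in((360,210),(348,393))])
```

```text
145 [[-10.0, -53.0], [3.0, -46.0], [-15.0, -47.0], [3.0, 45.0], [-15.0, 47.0]]
150 [[-3.0, -49.0], [5.0, -45.0], [-11.0, -45.0], [5.0, 43.0], [-11.0, 46.0]]
155 [[5.0, -45.0], [8.0, -43.0], [-8.0, -43.0], [8.0, 42.0], [-8.0, 44.0]]
160 [[12.0, -40.0], [11.0, -41.0], [-4.0, -42.0], [11.0, 40.0], [-4.0, 42.0]]
plate [[33.0, -24.0], [25.0, 13.0], [-34.0, -0.0], [-26.0, -39.0]] lip [[36.0, 35.0], [-62.0, 37.0]]
```

Request:
arm_command(
  deltas=[
    {"hand": 85, "tx": 0, "ty": 0, "tz": 1, "wx": 0, "wy": 0, "wz": 0},
    {"hand": 85, "tx": 0, "ty": 0, "tz": 1, "wx": 0, "wy": 0, "wz": 0},
    {"hand": 85, "tx": 0, "ty": 0, "tz": 0, "wx": 0, "wy": 0, "wz": 0},
    {"hand": 85, "tx": 0, "ty": 0, "tz": 0, "wx": 0, "wy": 0, "wz": 0},
  ],
)

```text
clock: 8.95
eef_pos: [516.0, 23.8, 113.0]
tcp_rot: [-3.142, 0.0, 0.098]
contact_force: [0.1, 1.0, 0.5]
opening: 0.998
grasp_force: 0.0
```

Request:
arm_command(
  deltas=[
    {"hand": 85, "tx": 0, "ty": 0, "tz": 1, "wx": 0, "wy": 0, "wz": 0},
    {"hand": 85, "tx": 0, "ty": 0, "tz": 0, "wx": 0, "wy": 0, "wz": 0},
    {"hand": 85, "tx": 0, "ty": 0, "tz": 0, "wx": 0, "wy": 0, "wz": 0},
  ],
)

```text
clock: 9.32
eef_pos: [516.0, 23.8, 112.0]
tcp_rot: [-3.142, 0.0, 0.098]
contact_force: [0.1, -0.8, 0.4]
opening: 0.995
grasp_force: 0.0
```

Request:
arm_command(
  deltas=[
    {"hand": 85, "tx": 0, "ty": 0, "tz": 1, "wx": 0, "wy": 0, "wz": 0},
    {"hand": 85, "tx": 0, "ty": 0, "tz": 0, "wx": 0, "wy": 0, "wz": 0},
    {"hand": 85, "tx": 0, "ty": 0, "tz": 0, "wx": 0, "wy": 0, "wz": 0},
  ],
)

```text
clock: 9.7
eef_pos: [516.0, 23.8, 111.0]
tcp_rot: [3.142, 0.0, 0.098]
contact_force: [0.5, -0.1, 0.3]
opening: 0.995
grasp_force: 0.0
```

Request:
arm_command(
  deltas=[
    {"hand": 85, "tx": 0, "ty": 0, "tz": 1, "wx": 0, "wy": 0, "wz": 0},
    {"hand": 85, "tx": 0, "ty": 0, "tz": 0, "wx": 0, "wy": 0, "wz": 0},
    {"hand": 85, "tx": 0, "ty": 0, "tz": 0, "wx": 0, "wy": 0, "wz": 0},
  ],
)

```text
clock: 10.07
eef_pos: [516.0, 23.8, 110.0]
tcp_rot: [-3.142, 0.0, 0.098]
contact_force: [0.9, -0.7, 0.9]
opening: 0.993
grasp_force: 0.0
```

Request:
arm_command(
  deltas=[
    {"hand": 85, "tx": 0, "ty": 0, "tz": 1, "wx": 0, "wy": 0, "wz": 0},
    {"hand": 85, "tx": 0, "ty": 0, "tz": 0, "wx": 0, "wy": 0, "wz": 0},
    {"hand": 85, "tx": 0, "ty": 0, "tz": 0, "wx": 0, "wy": 0, "wz": 0},
  ],
)

```text
clock: 10.45
eef_pos: [516.1, 23.9, 109.6]
tcp_rot: [-3.141, -0.0, 0.098]
contact_force: [-3.0, -0.0, 8.5]
opening: 0.998
grasp_force: 4.1
```

Contact with the deck came at TCP z≈109.7, so the open tips are 40 mm behind the TCP. I rise 2 mm, close the gap to the plate and nudge it, then tilt about the rear fingertip to press the flap.

Request:
arm_command(
  deltas=[
    {"hand": 85, "tx": 0, "ty": 0, "tz": -2, "wx": 0, "wy": 0, "wz": 0},
    {"hand": 85, "tx": 0, "ty": 0, "tz": 0, "wx": 0, "wy": 0, "wz": 0},
    {"hand": 85, "tx": 0, "ty": 3, "tz": 0, "wx": 0, "wy": 0, "wz": 0},
    {"hand": 85, "tx": 0, "ty": 3, "tz": 0, "wx": 0, "wy": 0, "wz": 0},
    {"hand": 85, "tx": 0, "ty": 3, "tz": 0, "wx": 0, "wy": 0, "wz": 0},
    {"hand": 85, "tx": 0, "ty": 3, "tz": 0, "wx": 0, "wy": 0, "wz": 0},
    {"hand": 85, "tx": 0, "ty": 0, "tz": 0, "wx": 0, "wy": 0, "wz": 0},
  ],
)

```text
clock: 11.32
eef_pos: [517.2, 11.6, 111.0]
tcp_rot: [3.142, 0.0, 0.097]
contact_force: [-0.2, -0.3, -0.1]
opening: 0.996
grasp_force: 0.0
```

Request:
arm_command(
  deltas=[
    {"hand": 85, "tx": 0, "ty": -2.1, "tz": 2, "wx": 0.05, "wy": 0, "wz": 0},
    {"hand": 85, "tx": 0, "ty": -2.1, "tz": 2, "wx": 0.05, "wy": 0, "wz": 0},
    {"hand": 85, "tx": 0, "ty": -2.1, "tz": 2, "wx": 0.05, "wy": 0, "wz": 0},
    {"hand": 85, "tx": 0, "ty": 0, "tz": 0, "wx": 0, "wy": 0, "wz": 0},
    {"hand": 85, "tx": 0, "ty": 0, "tz": 0, "wx": 0, "wy": 0, "wz": 0},
  ],
)

```text
clock: 11.95
eef_pos: [516.7, 18.2, 105.4]
tcp_rot: [-2.993, -0.0, 0.098]
contact_force: [0.3, -0.5, 0.6]
opening: 0.997
grasp_force: 0.5
```

Request:
arm_command(
  deltas=[
    {"hand": 85, "tx": 0, "ty": -2.1, "tz": 2, "wx": 0.05, "wy": 0, "wz": 0},
    {"hand": 85, "tx": 0, "ty": -2.1, "tz": 2, "wx": 0.05, "wy": 0, "wz": 0},
    {"hand": 85, "tx": 0, "ty": -2.1, "tz": 2, "wx": 0.05, "wy": 0, "wz": 0},
    {"hand": 85, "tx": 0, "ty": 0, "tz": 0, "wx": 0, "wy": 0, "wz": 0},
    {"hand": 85, "tx": 0, "ty": 0, "tz": 0, "wx": 0, "wy": 0, "wz": 0},
  ],
)

```text
clock: 12.58
eef_pos: [515.8, 25.9, 100.8]
tcp_rot: [-2.843, 0.0, 0.098]
contact_force: [-0.5, -0.8, 1.8]
opening: 0.997
grasp_force: 0.6
```

Run:
```python
from h import *
from rig import r
f=grab('wrist');g=grab('scene');s=r.sense();print(s['eef_pos'],s['tcp_rot'],s['contact_force'],s['grasp_force'])
a=(255*(f['image'][60:400,30:530]/255.)**.6).astype(np.uint8)
b=cv2.resize(g['image'][165:235,215:325],(400,254),interpolation=cv2.INTER_CUBIC);b=(255*(b/255.)**.6).astype(np.uint8)
v=np.zeros((596,500,3),np.uint8);v[:254,:400]=b;v[256:,:]=a;cv2.imwrite('pics/d5.png',v[:,:,::-1])
```

```text
[515.76898029  25.93048577 100.84090541] [-2.84277879e+00 -9.56667582e-05  9.86299828e-02] [0.4214808  0.14040542 1.02020924] 0.5467064282618139
```

View pics/d5.png

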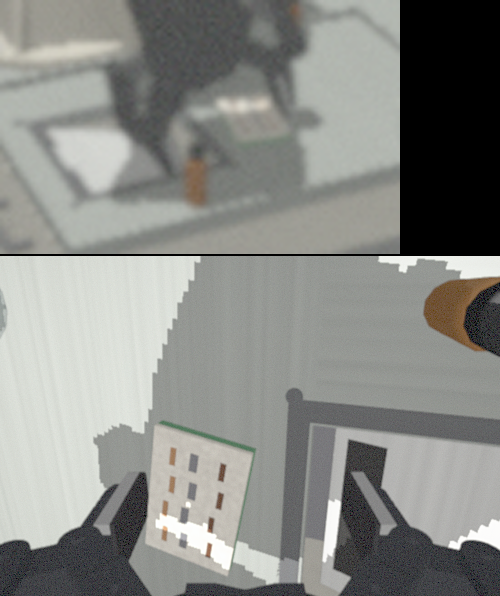

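The flap is open: the gap shows along the lip at (325,470), the plate at (200,495) is still on the deck, and the rear finger sits right behind it. Now I push along the bin's -y, level, at this tilt.

Request:
arm_command(
  deltas=[
    {"hand": 85, "tx": 0, "ty": 2.87, "tz": -0.89, "wx": 0, "wy": 0, "wz": 0},
    {"hand": 85, "tx": 0, "ty": 2.87, "tz": -0.89, "wx": 0, "wy": 0, "wz": 0},
    {"hand": 85, "tx": 0, "ty": 2.87, "tz": -0.89, "wx": 0, "wy": 0, "wz": 0},
    {"hand": 85, "tx": 0, "ty": 2.87, "tz": -0.89, "wx": 0, "wy": 0, "wz": 0},
    {"hand": 85, "tx": 0, "ty": 2.87, "tz": -0.89, "wx": 0, "wy": 0, "wz": 0},
    {"hand": 85, "tx": 0, "ty": 2.87, "tz": -0.89, "wx": 0, "wy": 0, "wz": 0},
    {"hand": 85, "tx": 0, "ty": 0, "tz": 0, "wx": 0, "wy": 0, "wz": 0},
  ],
)

```text
clock: 13.55
eef_pos: [517.7, 7.5, 100.7]
tcp_rot: [-2.842, -0.0, 0.098]
contact_force: [-0.9, -0.6, 1.6]
opening: 0.992
grasp_force: 0.7
```

Run:
```python
from h import *
from rig import r
f=grab('wrist');s=r.sense();print(s['eef_pos'],s['tcp_rot'],s['contact_force'],s['grasp_force'])
im=f['image'];hsv=cv2.cvtColor(im,cv2.COLOR_RGB2HSV).astype(int)
a=(255*(im[60:400,30:530]/255.)**.6).astype(np.uint8);cv2.imwrite('pics/d6.png',a[:,:,::-1])
# green glass edge of plate (its +x side)
m=((hsv[...,0]>50)&(hsv[...,0]<90)&(hsv[...,1]>70)).astype(np.uint8)
n,l,st,_=cv2.connectedComponentsWithStats(m)
c,q=np.cos(.1),np.sin(.1);B=np.array([[c,q],[-q,c]])
for i in range(1,n):
  if st[i,4]>20:
    y,x=np.where(l==i);k=[x.argmin(),x.argmax()]
    print(st[i],[(B@(ray(f,(x[j],y[j]),153)[:2]-[505,21])).round(1).tolist() for j in k])
```

```text
[517.68623878   7.48840746 100.69702754] [-2.84195059e+00 -1.60391739e-04  9.76387249e-02] [-0.59087424 -0.96757017  2.75468822] 0.7054557221999858
[174 221  96 140 515] [[44.8, 11.0], [-3.0, -28.3]]
```

Plate edges now run from y≈11 to -28 in the bin frame, so its centre is about y -8. I continue.

Request:
arm_command(
  deltas=[
    {"hand": 85, "tx": 0, "ty": 2.87, "tz": -0.89, "wx": 0, "wy": 0, "wz": 0},
    {"hand": 85, "tx": 0, "ty": 2.87, "tz": -0.89, "wx": 0, "wy": 0, "wz": 0},
    {"hand": 85, "tx": 0, "ty": 2.87, "tz": -0.89, "wx": 0, "wy": 0, "wz": 0},
    {"hand": 85, "tx": 0, "ty": 2.87, "tz": -0.89, "wx": 0, "wy": 0, "wz": 0},
    {"hand": 85, "tx": 0, "ty": 2.87, "tz": -0.89, "wx": 0, "wy": 0, "wz": 0},
    {"hand": 85, "tx": 0, "ty": 0, "tz": 0, "wx": 0, "wy": 0, "wz": 0},
  ],
)

```text
clock: 14.35
eef_pos: [519.1, -7.5, 100.7]
tcp_rot: [-2.842, -0.0, 0.098]
contact_force: [-0.2, 1.1, 2.0]
opening: 0.994
grasp_force: 0.9
```

Run:
```python
from h import *
from rig import r
f=grab('wrist');g=grab('scene');s=r.sense();print(s['eef_pos'],s['tcp_rot'],s['contact_force'],s['grasp_force'])
a=(255*(f['image'][60:400,30:530]/255.)**.6).astype(np.uint8)
b=cv2.resize(g['image'][165:235,215:325],(400,254),interpolation=cv2.INTER_CUBIC);b=(255*(b/255.)**.6).astype(np.uint8)
v=np.zeros((596,500,3),np.uint8);v[:254,:400]=b;v[256:,:]=a;cv2.imwrite('pics/d7.png',v[:,:,::-1])
```

```text
[519.11454626  -7.37650073 100.73998645] [-2.84195435e+00 -1.23020157e-04  9.77511741e-02] [-1.02480719  0.28192842  2.44271198] 0.948725840789848
```

View pics/d7.png

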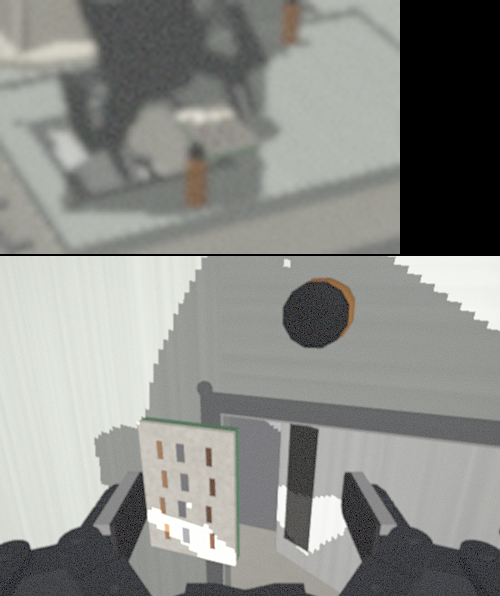

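The plate (190,490) is squared up and overhangs the lip; the flap is wide open, held by the front finger, with a dark opening at (255,470). I continue over the edge.

Request:
arm_command(
  deltas=[
    {"hand": 85, "tx": 0, "ty": 2.87, "tz": -0.89, "wx": 0, "wy": 0, "wz": 0},
    {"hand": 85, "tx": 0, "ty": 2.87, "tz": -0.89, "wx": 0, "wy": 0, "wz": 0},
    {"hand": 85, "tx": 0, "ty": 2.87, "tz": -0.89, "wx": 0, "wy": 0, "wz": 0},
    {"hand": 85, "tx": 0, "ty": 2.87, "tz": -0.89, "wx": 0, "wy": 0, "wz": 0},
    {"hand": 85, "tx": 0, "ty": 2.87, "tz": -0.89, "wx": 0, "wy": 0, "wz": 0},
    {"hand": 85, "tx": 0, "ty": 0, "tz": 0, "wx": 0, "wy": 0, "wz": 0},
    {"hand": 85, "tx": 0, "ty": 0, "tz": 0, "wx": 0, "wy": 0, "wz": 0},
  ],
)

```text
clock: 15.32
eef_pos: [520.6, -22.2, 100.8]
tcp_rot: [-2.842, -0.0, 0.098]
contact_force: [-0.7, 1.3, 2.6]
opening: 0.998
grasp_force: 1.7
```

```bash
cat > chk.py <<'E'
from h import *
from rig import r
f=grab('wrist');s=r.sense();print(s['eef_pos'].round(1),s['contact_force'].round(1),s['grasp_force'])
im=f['image'];hsv=cv2.cvtColor(im,cv2.COLOR_RGB2HSV).astype(int)
m=((hsv[...,0]>50)&(hsv[...,0]<90)&(hsv[...,1]>70)).astype(np.uint8)
n,l,st,_=cv2.connectedComponentsWithStats(m)
c,q=np.cos(.1),np.sin(.1);B=np.array([[c,q],[-q,c]])
for i in range(1,n):
  if st[i,4]>10:
    y,x=np.where(l==i);k=[x.argmin(),x.argmax()]
    print(st[i],[(B@(ray(f,(x[j],y[j]),153)[:2]-[505,21])).round(1).tolist() for j in k])
E
python3 chk.py
```

```text
[520.5 -22.3 100.8] [-0.2  3.1  5.5] 3.094925297627924
[ 247  220   31  114 2805] [[49.0, -49.9], [49.5, -61.5]]
```

Run:
```python
from h import *
f=load('wrist');im=cv2.resize(f['image'][180:420,140:440],(50,40),interpolation=cv2.INTER_AREA)
h=cv2.cvtColor(im,cv2.COLOR_RGB2HSV).astype(int)
for a in h:
    print(''.join('g' if (50<p[0]<95 and p[1]>60) else 'o' if p[0]<25 and p[1]>70 else '#' if p[2]<35 else '=' if p[2]<80 else '-' if p[2]<120 else '+' if p[2]<170 else '.' for p in a))
from rig import r
s=r.sense()
c,q=np.cos(.1),np.sin(.1);print(c*(s['eef_pos'][1]-21)-q*(s['eef_pos'][0]-505))
```

```text
.......+------------------------------------------
.......+-==---------------------------------------
.......+-=====------------------------------------
.......+-===============--------------------------
......+--=========================----------------
......+---==================================------
.....+----==----------============================
.....-----==------ggggg+--+--=====================
..+.+-----===-----ggggg+---+-#==-+-----===========
---+------===-----ggggg+-----###+++++++++++----===
----------===-----ggggg+---+=###++++++++++++++++++
----------===-----ggggg+---+=###++++++++++++++++++
----------===-----ggggg+---+=###++++++++++++++++++
----------===-----ggggg+---+=##=++++++++++++++++++
----------===-----ggggg+---+=##=++++++++++++++++++
----------===-----ggggg+---+=##=++++++++++++++++++
----=#----===-----ggggg+---.=##=+++++++==--+++++++
----##--+-===-----ggggg+---.==#=+++++++##--+++++++
==-=##----===-----ggggg+---.===+.+++++-##=--=-++++
=--###=---===------gggg+---.===+......-###--=#-+++
--=###=-+--==------gggg+---.===+......+###=--==+++
-=####-...-==-------ggg+---.=
[... 259 characters left out ...]
..+++++#####==###
####=------===--+++++++++++++++..+++++++-#########
####-------===--+++++++++++++++++++++++++#########
###=-------===--+++++++++++++++++++++++++=########
###--------===--+++++++++++++++++++++++++-########
###=-------===--+++++++++++++++++++++++++-########
####-------===--+++++++++++++++++++++++++#########
####=------===--++++++++++++++++++++++++=#########
#####=-----======---+++++--=====-++++++-##########
######------=#######=====#######=++++++###########
######=----=#####################=-++-=###########
#######=-=#########################=-=############
##################################################
##################################################
-44.596904720711564
```

The green strip is the plate's glass edge and back, seen in the mouth, so it has tipped over the lip. I wait briefly and look at the numbers again to see whether it has fallen.

Request:
arm_command(
  deltas=[
    {"hand": 85, "tx": 0, "ty": 0, "tz": 0, "wx": 0, "wy": 0, "wz": 0},
    {"hand": 85, "tx": 0, "ty": 0, "tz": 0, "wx": 0, "wy": 0, "wz": 0},
  ],
)

```text
clock: 15.62
eef_pos: [520.6, -22.2, 100.8]
tcp_rot: [-2.842, -0.0, 0.098]
contact_force: [-1.4, 1.1, 2.6]
opening: 0.995
grasp_force: 1.7
```

```bash
cat > asc.py <<'E'
from h import *
f=load('wrist');im=cv2.resize(f['image'][180:400,140:440],(50,36),interpolation=cv2.INTER_AREA)
h=cv2.cvtColor(im,cv2.COLOR_RGB2HSV).astype(int)
for a in h[6:30]:
    print(''.join('g' if (50<p[0]<95 and p[1]>60) else 'o' if p[0]<25 and p[1]>70 else '#' if p[2]<35 else '=' if p[2]<80 else '-' if p[2]<120 else '+' if p[2]<170 else '.' for p in a))
E
python3 chk.py; python3 asc.py
```

```text
[520.6 -22.2 100.8] [-0.7  1.6  2.9] 1.718623776378081
.....+----==-----------===========================
.....-----===---------+....+-=====================
.++++-----==----------+.....-###-++-----==========
----------===-----------+++.=###++++++++++++----==
----------===--------------+=###++++++++++++++++++
----------===--------------+=###++++++++++++++++++
----------===--------------+=###++++++++++++++++++
----------===--------------+=##=++++++++++++++++++
----------===--------------+=##=++++++++++++++++++
----------===--------------.=##=+++++++--+++++++++
----=#--+-===--------------.=##=+++++++#=--+++++++
----##-+.-===--------------.===-+++++++##---++++++
=--=##----===--------------.===+...+++-##=--=-++++
=-=###=----==--------------.===+......-###=-=#-+++
--=###=+.+-==--------------.===+......+####--==-++
-=####-...+==--------------+===.......+####=--==++
-#####=+...--+-------------+===.......+#####--=#=+
=#####---+.--+-++-----------#==........=####=--=#-
#####=----+--+-++++++------+-==........-#####--=#=
=####------=-+-++++++++++++++-=......++-#####--###
####=------==---+++++++++++++++...++++++=#########
####=------===--++++++++++++++++++++++++-#########
####-------===--+++++++++++++++++++++++++=########
###=-------===--+++++++++++++++++++++++++-########
```

The opening is now clear and the plate has dropped in, with the flap still held. I withdraw straight up.

Request:
arm_command(
  deltas=[
    {"hand": 85, "tx": 0, "ty": -1.5, "tz": -4.8, "wx": 0, "wy": 0, "wz": 0},
    {"hand": 85, "tx": 0, "ty": -1.5, "tz": -4.8, "wx": 0, "wy": 0, "wz": 0},
    {"hand": 85, "tx": 0, "ty": -1.5, "tz": -4.8, "wx": 0, "wy": 0, "wz": 0},
    {"hand": 85, "tx": 0, "ty": -1.5, "tz": -4.8, "wx": 0, "wy": 0, "wz": 0},
    {"hand": 85, "tx": 0, "ty": -1.5, "tz": -4.8, "wx": 0, "wy": 0, "wz": 0},
    {"hand": 85, "tx": 0, "ty": -1.5, "tz": -4.8, "wx": 0, "wy": 0, "wz": 0},
    {"hand": 85, "tx": 0, "ty": -3, "tz": -9.6, "wx": 0, "wy": 0, "wz": 0},
    {"hand": 85, "tx": 0, "ty": -6, "tz": -19, "wx": 0, "wy": 0, "wz": 0},
  ],
)

```text
clock: 16.68
eef_pos: [520.0, -21.9, 161.1]
tcp_rot: [-2.841, 0.001, 0.098]
contact_force: [0.4, -0.4, 0.5]
opening: 0.996
grasp_force: 0.0
```

Request:
arm_command(
  deltas=[
    {"hand": 85, "tx": 0, "ty": -9, "tz": -29, "wx": 0, "wy": 0, "wz": 0},
    {"hand": 85, "tx": 0, "ty": -9, "tz": -29, "wx": 0, "wy": 0, "wz": 0},
    {"hand": 85, "tx": 0, "ty": -9, "tz": -29, "wx": 0, "wy": 0, "wz": 0},
    {"hand": 85, "tx": 0, "ty": 0, "tz": 0, "wx": 0, "wy": 0, "wz": 0},
    {"hand": 85, "tx": 0, "ty": 0, "tz": 0, "wx": 0, "wy": 0, "wz": 0},
    {"hand": 85, "tx": 0, "ty": 0, "tz": 0, "wx": 0, "wy": 0, "wz": 0},
    {"hand": 85, "tx": 0, "ty": 0, "tz": 0, "wx": 0, "wy": 0, "wz": 0},
    {"hand": 85, "tx": 0, "ty": 0, "tz": 0, "wx": 0, "wy": 0, "wz": 0},
  ],
)

```text
clock: 17.68
eef_pos: [520.3, -21.8, 251.5]
tcp_rot: [-2.841, 0.001, 0.098]
contact_force: [-0.6, -0.9, -0.2]
opening: 0.994
grasp_force: 0.0
```

```bash
python3 chk.py
python3 - <<'E'
from h import *
f=load('wrist')
O=np.array([505,21,0]);c,s=np.cos(.1),np.sin(.1);R=np.array([[c,-s,0],[s,c,0],[0,0,1]])
m=(f['image'].max(2)<50).astype(np.uint8);n,l,st,ce=cv2.connectedComponentsWithStats(m)
print('closed strip expected',proj(f,O+R@[0,-52,149]).round());print([(st[i].tolist(),ce[i].round().tolist()) for i in range(1,n) if st[i,4]>150])
for px in(-40,0,40):print([f['image'][tuple(int(v) for v in proj(f,O+R@[px,y,149])[::-1])].tolist() for y in(-30,-38,-41,-44,-90)])
E
```

```text
[520.3 -21.7 251.6] [-0.5  0.2  0.1] 0.0
closed strip expected [321. 213.]
[([338, 90, 22, 22, 369], [349.0, 100.0]), ([292, 137, 147, 59, 1535], [350.0, 154.0]), ([312, 173, 22, 80, 1316], [322.0, 211.0]), ([319, 271, 27, 10, 164], [332.0, 276.0]), ([0, 276, 560, 144, 34310], [277.0, 377.0])]
[[89, 88, 89], [61, 60, 62], [242, 242, 239], [240, 239, 236], [242, 244, 242]]
[[88, 91, 92], [80, 80, 80], [245, 244, 242], [246, 249, 245], [127, 124, 123]]
[[43, 42, 45], [61, 57, 57], [124, 123, 122], [123, 125, 121], [123, 122, 119]]
```

The strip is back at (322,211) against (321,213) expected for a closed flap. The hand is clear, with no contact force, so I hand the job in.

```bash
python3 -c "
from rig import r
print(r.sign_off())"
```

```text
the job is handed in; nothing more can be done
None
```

The plate was pushed over the lip and dropped into the bin while one finger held the flap open. The flap then closed with the hand clear, and the job was handed in; no verdict was returned.

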